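# Raise the splash shield to the matching rung

## Task

Raise the splash shield on its leaning ladder stand by its blue tab until the red pawl has passed the rung of the right colour and swung back out, then lower it gently so that the pawl sits on that rung and holds the shield up, and let go. The right rung, green or yellow, has the colour of the cap of the cup standing on the black square of the stand's base plate. Do not let the shield drop, and leave everything else on the bench where it stands.

Things in the scene. Friction and masses are not known exactly. Their poses are not given: they have to be found in the camera images.
- tab (a point): centre of the flat blue tab on the shield's top edge: 12 mm thick, 74 mm wide, standing 52 mm clear of the white top rail (point 25 mm above the rail, 27 mm below the tab's upper edge). z axis: up the slope the shield slides on, leaning 35 deg from vertical, top towards the robot; x axis: across the 12 mm; y axis: along the width. Best pinched across the 12 mm, fingers pointing down the slope.
- shield_mid (a point): middle of the shield's clear panel, same axes as the tab. The shield (white frame, 284 mm wide, 180 mm high) weighs 0.4 to 0.9 kg and slides along the slope with light drag; it cannot turn or leave the stand, and slides down if let go with no rung under its pawl.
- shield (a joint): height of the shield along the slope, m, growing as it is raised: 0 when the pawl sits on the first (lowest) rung, 0.045 on the second, which is yellow with yellow collars on the rails, 0.090 on the third, which is green with green collars, 0.135 on the fourth (plain). It starts seated on the first rung and can be raised to 0.165.
- pawl (a joint): angle of the red gravity pawl, rad: 0 hanging fully out, growing to about 0.16 as a rung pushes it in while the shield rises. A red bar 50 mm long, 30 mm wide, hinged mid-way on the shield's lower rail, hanging down. Rising, it is pushed in from about 22 mm below each seat and swings out by itself 1 to 3 mm above the seat; after that it can only come down onto that rung.
- stand: the fixed stand: white base plate 340 x 350 x 15 mm, two rails 304 mm apart leaning 35 deg towards the robot, four 10 mm round rungs between them, 45 mm apart along the slope: plain, yellow, green, plain. Origin on the bench; x away from the robot, y left, z up. On the plate's far part, 110 mm from the origin along x, lie a black 90 mm square at y = +90 mm and a bare half at y = -90 mm.
- cup_green: white specimen cup with a green cap, 60 mm across, 66 mm tall, on the far part of the stand's base plate: either on the black square or on the bare white half; origin at the centre of its underside
- cup_yellow: the like cup with a yellow cap, on the other half of the plate; origin at the centre of its underside
- cup_red: white specimen cup with a red cap, 60 mm across, 66 mm tall, left of the stand; origin at the centre of its underside; to be left alone
- dish: flat clear round dish, 60 mm across, 13 mm tall, on the near part of the stand's base plate; origin at the centre of its underside; to be left alone
- wash_bottle: white wash bottle, 68 mm across, 170 mm tall, on the robot's right; origin at the centre of its underside; to be left alone
- slide_box: blue and white slide box, 85 x 100 x 34 mm; origin at the centre of its underside; to be left alone
- marker_pen: white pen with black cap, 130 mm long, lying down; origin at the centre of its underside; to be left alone
Mind the look-alikes: they are no part of the job. What is shaped like the cup_yellow but pink is not meant. Leave any purple look-alike of the cup_green alone.

How it is judged:
By the outcome, as a careful person would: the job done as asked, in the order asked, and still so for the second after the job is handed in, with the robot touching nothing.
It also fails if it takes over 32 s, if anything falls off the work surface, if the arm or the gripper's body presses on something with over 40 N, if the wrist force passes 120 N, or if a joint passes its speed limit or range.

## Robot

A 6-joint arm with a two-finger parallel gripper is mounted at the origin on the work surface. World frame = base frame: x ahead of the robot, y to its left, z up, the work surface at z = 0. Lengths are in m, angles in rad, forces in N, time in s.
With the tool pointing down it reaches from about 0.35 to 0.975 m from the base axis. Payload 4.9 kg.
Tool frame: the origin (TCP) lies at the very end of the fingers, on their centre line; the grasp point (between the pads) lies 19 mm behind it (r.grasp_offset is the distance from the TCP to the grasp point, in m); z points along the fingers, x is the direction in which the jaws open and shut, and the axes are right-handed (so a half turn about z gives the same grasp; the last joint's range is limited). The gripper opens to 85 mm and grips with 20 to 120 N. Pads are 22 mm wide; open, the fingers measure 114 mm over their backs; the gripper's body (76 mm by 85 mm) begins 54 mm behind the grasp point. The pads swing forward as they close: fully open they stand 13 mm farther back than shut.
Start: joints at [1.112, 0.053, 1.613, -0, 1.476, -0.119], TCP at [0.208, 0.589, 0.231] pointing down, gripper open.
Joint ranges: [-3.01, 3.01], [-1.01, 2.22], [0.06, 2.58], [-1.02, 4.17], [0.09, 2.62], [-3.14, 3.14]. Speed limits (rad/s): [2.57, 2.57, 3.14, 3.14, 3.14, 3.14].

## Interface

Orientations are given as a unit quaternion [x, y, z, w].
In Python, from station import status, cams, workorder, r gives the robot as it stands.
- The arm moves only by the shell command python3 -m pendant 'ROWS' [OPENING] [FORCE]. ROWS is JSON, one flat list of numbers, 6 for each row, row after row: the shift along the tool's x, y, z in m, then the turn, a rotation vector about the tool's x, y, z in degrees. A call has 1 to 20 rows; each row is the pose to reach, as a shift and turn from the pose commanded when the call began, along the tool's axes at that moment; what a row does not reach only later rows make up. A row lasts 1/12 s, in which the tool goes at most 41.7 mm and 7.16 degrees, less where a joint would pass 70% of its speed; a pose out of reach is approached as far as the arm can. A call with a gripper value outside its range is refused whole. OPENING is the opening in per cent of the stroke, from 0 (shut) to 100 (fully open), set as the call begins (- or left out, the last holds). The fingers move at their own pace and stop on an object; FORCE is the grip in N (left out, the last holds). Time passes only in rows, so rows that repeat a pose let the fingers close. It gives the time, the measured TCP pose, the force and the opening at its end, in the units of the state.
- status.get_state(): the state, without advancing time (a new reading comes with each control period).
- cams.capture(name): name is "side" or "top"; returns (picture, depth): 480x640x3 uint8, red, green, blue; 480x640 float32, m along the optical axis (not along the pixel's ray), 0 where there is no reading.
- cams.camera_params(name): a dict with "fx", "fy", "cx", "cy" (pixels), "rvec" (rotation vector, rad) and "tvec" (3), from world to camera coordinates, as OpenCV has them. Camera axes: x right, y down, z forward; pixel columns grow to the right and rows downward; lengths in m; the calibration is good to about 2 mm. A picture is of the moment at which its call begins. camera_params takes no time and is no camera call.
- workorder.hand_in(): hands the job in, once; it reports no verdict.
The state is a dict: "t": time; "joint_positions": joint angles; "qvel": joint speeds; "effort": joint torques, N m; "eef_pos": TCP position; "tcp_rot": TCP orientation; "contact_force": force on the tool from outside, world axes, zero at the start; "ft_torque": the same for the moment, N m; "grip_width": finger opening in m.
Only numpy, scipy, OpenCV 4.12 (cv2) and the standard library are available. Lean on these libraries where they do the work, as an engineer would, in place of code of your own. Each camera call takes 0.05 s, during which the arm holds its last target.

## Working session

There is one attempt and no reset: what is moved stays moved. The work goes in short steps, Python scripts to look and compute and a shell command to move; the robot and the scene stay as the last step left them, time stands still between calls to the robot, and variables do not carry over. Pictures are saved under pics/ and viewed, and the job is handed in when it is done.

```bash
ls; mkdir -p pics; cat > h.py <<'E'
import numpy as np, cv2
from station import status, cams, workorder, r
from scipy.spatial.transform import Rotation as R
def cap(n,f=None):
    p,d=cams.capture(n)
    if f: cv2.imwrite('pics/'+f,cv2.cvtColor(p,cv2.COLOR_RGB2BGR)); np.savez('pics/'+f+'.npz',p=p,d=d)
    return p,d
def cam(n):
    c=cams.camera_params(n); M=R.from_rotvec(np.ravel(c['rvec'])).as_matrix(); return c,M,np.ravel(c['tvec'])
def pt(n,u,v,z):  # depth -> world
    c,M,t=cam(n); q=np.array([(u-c['cx'])/c['fx'],(v-c['cy'])/c['fy'],1.])*z
    return M.T@(q-t)
def ray(n,u,v):
    c,M,t=cam(n); o=-M.T@t; return o,M.T@np.array([(u-c['cx'])/c['fx'],(v-c['cy'])/c['fy'],1.])
def plane(n,u,v,h):
    o,d=ray(n,u,v); return o+d*(h-o[2])/d[2]
def proj(n,P):
    c,M,t=cam(n); q=M@np.array(P)+t; return c['fx']*q[0]/q[2]+c['cx'],c['fy']*q[1]/q[2]+c['cy']
E
python3 - <<'E'
from h import *
cap('side','s0.png');cap('top','t0.png')
print(status.get_state()); 
for n in('side','top'): print(n,ray(n,320,240))
E
```

```text
pics
{'t': 0.1, 'joint_positions': array([ 1.11204202e+00,  5.32774725e-02,  1.61414975e+00,  2.56773320e-05,
        1.47601970e+00, -1.19018976e-01]), 'qvel': array([ 0.00035477, -0.00137169, -0.00463009, -0.0001896 ,  0.00116328,
        0.00252747]), 'effort': array([ 1.59613438e-05, -3.94904137e+01, -3.71361852e+01, -1.02973577e-04,
        3.91925001e-03,  2.04844679e-05]), 'eef_pos': array([0.20802553, 0.58876526, 0.2301984 ]), 'tcp_rot': array([ 8.16467613e-01,  5.77390489e-01, -8.21269964e-04,  4.30413839e-04]), 'contact_force': array([ 0.82960603,  0.19422898, -0.65883999]), 'ft_torque': array([-0.01472548,  0.00213702, -0.01654131]), 'grip_width': 0.08570314639957202}
side (array([ 0.37772142, -1.39937832,  1.28630586]), array([ 0.10642649,  0.79855839, -0.59280918]))
top (array([0.28384584, 0.08311416, 1.53627205]), array([ 0.20034897,  0.01024216, -0.97975084]))
```

View pics/s0.png

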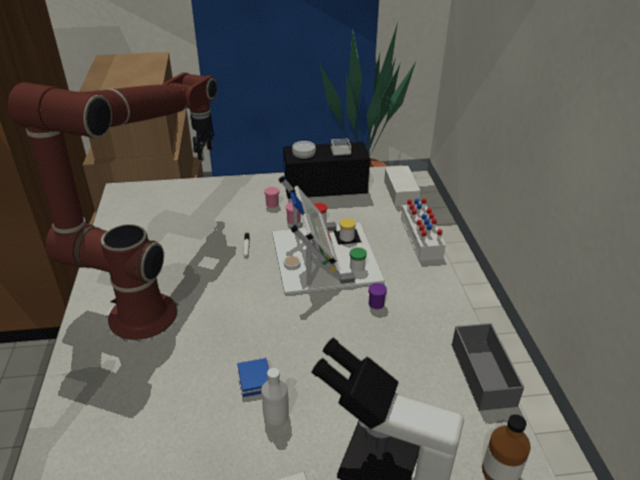

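View pics/t0.png

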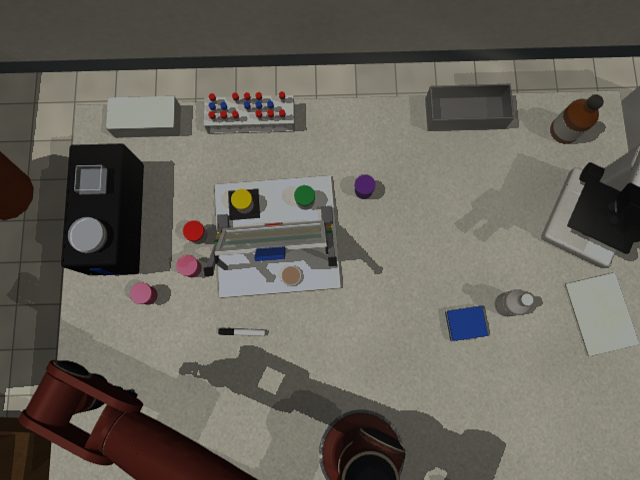

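```bash
python3 - <<'E'
import cv2,numpy as np
a=cv2.resize(cv2.imread('pics/t0.png')[165:305,170:390],None,fx=3.5,fy=3.5,interpolation=2);cv2.imwrite('pics/t0c.png',a)
a=cv2.resize(cv2.imread('pics/s0.png')[165:300,255:400],None,fx=4.4,fy=4.4,interpolation=2);cv2.imwrite('pics/s0c.png',a)
from h import *
for n,f in(('top','t0'),('side','s0')):
    z=np.load(f'pics/{f}.png.npz');p,d=z['p'],z['d'];hsv=cv2.cvtColor(p,cv2.COLOR_RGB2HSV)
    m=((hsv[...,0]>105)&(hsv[...,0]<125)&(hsv[...,1]>150)&(hsv[...,2]>50)).astype(np.uint8)
    if n=='top': box=(240,290,235,270)
    else: box=(280,310,180,220)
    M=np.zeros_like(m);M[box[2]:box[3],box[0]:box[1]]=m[box[2]:box[3],box[0]:box[1]]
    v,u=np.nonzero(M);P=np.array([pt(n,a,b,d[b,a]) for a,b in zip(u,v)])
    print(n,len(u),u.min(),u.max(),v.min(),v.max(),u.mean(),v.mean());print(np.round(P.mean(0),4),np.round(np.median(P,0),4),np.round(P.min(0),3),np.round(P.max(0),3))
    print(np.round(np.linalg.svd(P-P.mean(0),full_matrices=False)[2],3))
    print(cv2.minAreaRect(np.c_[u,v].astype(np.float32)))
E
```

```text
top 326 255 284 247 260 269.63803680981596 253.6042944785276
[0.5145 0.2197 0.2597] [0.5149 0.2201 0.2553] [0.284 0.083 0.225] [0.536 0.256 1.536]
[[-0.185 -0.107  0.977]
 [ 0.101 -0.991 -0.09 ]
 [-0.978 -0.082 -0.194]]
((269.5029296875, 253.53822326660156), (11.120992660522461, 29.911636352539062), 85.60128784179688)
side 111 290 302 192 213 296.0450450450451 201.76576576576576
[0.5119 0.2103 0.2545] [0.5125 0.205  0.2572] [ 0.378 -1.399  0.015] [0.529 0.634 1.286]
[[ 0.059  0.851 -0.522]
 [-0.434  0.493  0.754]
 [-0.899 -0.182 -0.398]]
((296.3000183105469, 202.6000213623047), (23.702320098876953, 6.260990142822266), 63.43495178222656)
```

View pics/t0c.png

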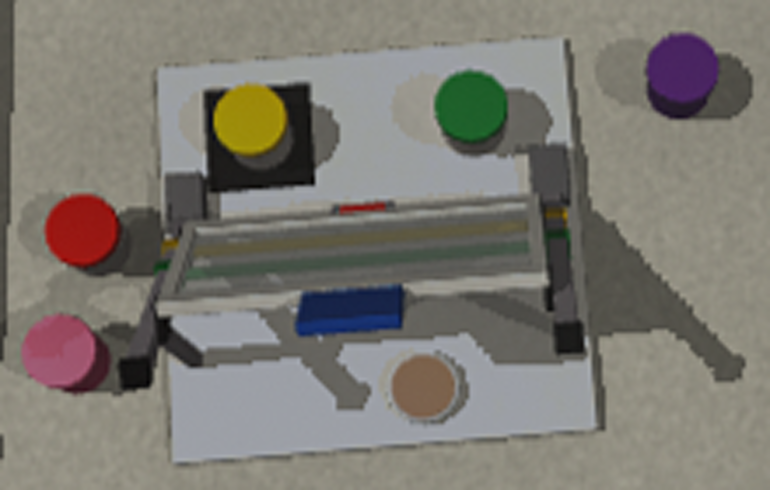

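View pics/s0c.png

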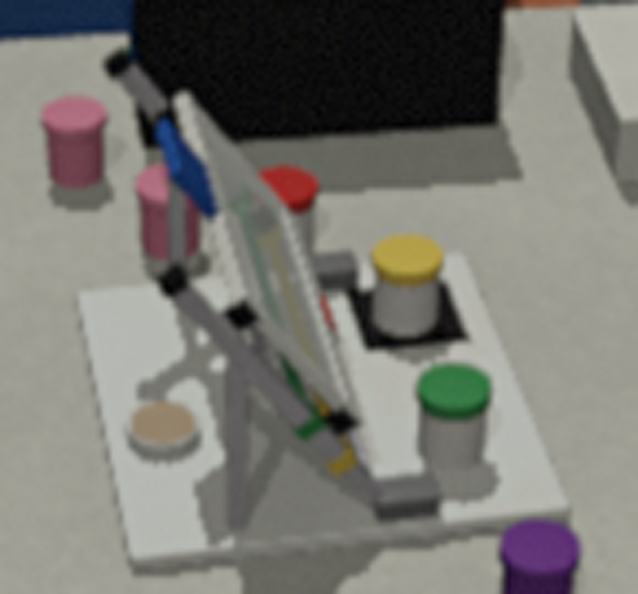

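```bash
python3 - <<'E'
from h import *
z=np.load('pics/t0.png.npz');p,d=z['p'],z['d'];hsv=cv2.cvtColor(p,cv2.COLOR_RGB2HSV)
# plate: bright white edges -> corner by plane
m=((hsv[...,1]<40)&(hsv[...,2]>165)).astype(np.uint8);M=np.zeros_like(m);M[165:305,205:350]=m[165:305,205:350]
cs=max(cv2.findContours(M,0,2)[0],key=cv2.contourArea)
v,u=np.nonzero(M);rc=cv2.minAreaRect(np.c_[u,v].astype(np.float32));
B=np.array([plane('top',*q,0.015)[:2] for q in cv2.boxPoints(rc)]);print(np.round(B,3),[np.round(np.linalg.norm(B[i]-B[i-1]),3) for i in range(4)],np.round(B.mean(0),4))
for i in range(4): e=B[i]-B[i-1];print(np.degrees(np.arctan2(e[1],e[0])))
def tabpts(n,f,box):
    z=np.load(f'pics/{f}.png.npz');p,d=z['p'],z['d'];hsv=cv2.cvtColor(p,cv2.COLOR_RGB2HSV)
    m=(hsv[...,0]>105)&(hsv[...,0]<125)&(hsv[...,1]>150)&(hsv[...,2]>50)&(d>0)
    v,u=np.nonzero(m);k=(u>box[0])&(u<box[1])&(v>box[2])&(v<box[3]);u,v=u[k],v[k]
    P=np.array([pt(n,a,b,d[b,a]) for a,b in zip(u,v)]);k=(abs(P-np.median(P,0))<.06).all(1)
    return P[k],u[k],v[k]
for a in(('top','t0',(240,290,235,270)),('side','s0',(280,310,180,220))):
    P,u,v=tabpts(*a);c=np.median(P,0);U=np.linalg.svd(P-P.mean(0),full_matrices=False)
    print(a[0],len(P),np.round(P.mean(0),4),np.round(P.min(0),3),np.round(P.max(0),3),np.round(U[1]/len(P)**.5,4));print(np.round(U[2],3))
    print(*[proj(a[0],P.mean(0))])
# cup caps
for nm,lo,hi in(('y',22,32),('g',50,80)):
    m=(hsv[...,0]>lo)&(hsv[...,0]<hi)&(hsv[...,1]>150)&(hsv[...,2]>70);v,u=np.nonzero(m);k=(v<215)&(v>180)&(u>220)&(u<330);print(nm,u[k].mean(),v[k].mean(),plane('top',u[k].mean(),v[k].mean(),.081))
E
```

```text
[[0.768 0.42 ]
 [0.79  0.064]
 [0.458 0.047]
 [0.439 0.388]] [np.float64(0.331), np.float64(0.357), np.float64(0.332), np.float64(0.342)] [0.6138 0.2297]
5.509847287305941
-86.61298235899656
-177.05966068514812
93.21866427243373
top 324 [0.516  0.2205 0.2518] [0.499 0.185 0.225] [0.536 0.256 0.268] [0.0206 0.0147 0.0028]
[[ 0.067 -0.998 -0.016]
 [-0.663 -0.056  0.746]
 [-0.746 -0.039 -0.665]]
(np.float64(269.7122743556938), np.float64(253.57212201752085))
side 104 [0.5128 0.2067 0.2547] [0.498 0.174 0.224] [0.529 0.258 0.27 ] [0.0228 0.012  0.0034]
[[ 0.233 -0.934 -0.27 ]
 [ 0.557  0.356 -0.751]
 [ 0.797  0.024  0.603]]
(np.float64(296.2922337690703), np.float64(202.12841860786097))
y 241.0 198.92128279883383 [0.70640922 0.31933295 0.081     ]
g 304.1476510067114 195.05369127516778 [0.71282921 0.14014096 0.081     ]
```

```bash
python3 - <<'E'
from h import *
def tabpts(n,f,box):
    z=np.load(f'pics/{f}.png.npz');p,d=z['p'],z['d'];hsv=cv2.cvtColor(p,cv2.COLOR_RGB2HSV)
    m=(hsv[...,0]>105)&(hsv[...,0]<125)&(hsv[...,1]>150)&(hsv[...,2]>50)&(d>0)
    v,u=np.nonzero(m);k=(u>box[0])&(u<box[1])&(v>box[2])&(v<box[3]);u,v=u[k],v[k]
    P=np.array([pt(n,a,b,d[b,a]) for a,b in zip(u,v)]);k=(abs(P-np.median(P,0))<.06).all(1)
    return P[k],u[k],v[k]
y=np.radians(3.4);Z=R.from_euler('z',y).as_matrix()@R.from_euler('y',-np.radians(35)).as_matrix();print(Z.round(3))
for a in(('top','t0',(240,290,235,270)),('side','s0',(280,310,180,220))):
    P,u,v=tabpts(*a);Q=P@Z
    for k,nm in enumerate('nws'): print(a[0],nm,np.percentile(Q[:,k],[1,5,25,50,75,95,99]).round(4))
    if a[0]=='top':
        Pt=Q
        for vv in range(v.min(),v.max()+1): print(vv,(v==vv).sum(),np.median(Q[v==vv],0).round(4))
# plate edges lines at z=.015
z=np.load('pics/t0.png.npz');p,d=z['p'],z['d'];g=cv2.cvtColor(p,cv2.COLOR_RGB2GRAY).astype(float)
def edge(pts,fit):
    X=np.array([plane('top',*q,.015)[:2] for q in pts]);vx,vy,x0,y0=cv2.fitLine(X.astype(np.float32),cv2.DIST_HUBER,0,.01,.01).ravel();print(fit,np.degrees(np.arctan2(vy,vx)).round(2),x0.round(4),y0.round(4))
e=[]
for c in range(222,326,3): gr=np.diff(g[170:195,c]);e.append((c,170.5+gr.argmax()))
edge(e,'far')
e=[]
for c in range(225,335,3): gr=np.diff(g[283:303,c]);e.append((c,283.5+gr.argmin()))
edge(e,'near')
e=[]
for rr in list(range(268,290,2)): gr=np.diff(g[rr,208:226]);e.append((208.5+gr.argmax(),rr))
edge(e,'left')
E
```

```text
[[ 0.818 -0.059 -0.573]
 [ 0.049  0.998 -0.034]
 [ 0.574  0.     0.819]]
top n [0.5684 0.57   0.576  0.5782 0.5792 0.5804 0.5814]
top w [0.1549 0.1573 0.1716 0.1892 0.2074 0.2218 0.2243]
top s [-0.1273 -0.1226 -0.1078 -0.0927 -0.0836 -0.0801 -0.0781]
247 3 [ 0.5783  0.1575 -0.1273]
248 16 [ 0.5789  0.1736 -0.1221]
249 28 [ 0.5792  0.1885 -0.1185]
250 28 [ 0.5795  0.1881 -0.1131]
251 26 [ 0.5787  0.1878 -0.1062]
252 28 [ 0.5787  0.1899 -0.1014]
253 28 [ 0.5783  0.1897 -0.0977]
254 28 [ 0.5792  0.1894 -0.0919]
255 30 [ 0.5785  0.1892 -0.0854]
256 30 [ 0.5771  0.1895 -0.0831]
257 29 [ 0.5751  0.1887 -0.0816]
258 29 [ 0.5715  0.1912 -0.0829]
259 17 [ 0.5707  0.2064 -0.0834]
260 4 [ 0.5697  0.2217 -0.0822]
side n [0.5669 0.5688 0.573  0.5764 0.5781 0.5795 0.5801]
side w [0.1467 0.1494 0.1555 0.1725 0.1936 0.2131 0.2258]
side s [-0.1198 -0.1166 -0.1016 -0.088  -0.0806 -0.0759 -0.0753]
far -86.77 0.7866 0.1801
near -86.9 0.4443 0.2678
left 18.79 0.4911 0.3992
```

```bash
cat >> h.py <<'E'
Z34=R.from_euler('z',np.radians(3.4)).as_matrix()@R.from_euler('y',-np.radians(35)).as_matrix()
TAB=Z34@np.array([.573,.189,-.108])
ZT=R.from_euler('z',np.radians(3.2)).as_matrix()@R.from_euler('y',-np.radians(35)).as_matrix()
RT=np.c_[ZT[:,0],-ZT[:,1],-ZT[:,2]]
def togo(s,back):  # rows from current pose to grasp pose backed off along tool z, grasp pt at tab centre+3mm
    T=TAB+ZT[:,2]*(.003-.019+back); Rc=R.from_quat(s['tcp_rot'])
    print('target',T.round(4)); 
    return (Rc.inv().apply(T-s['eef_pos'])*1000).round(1), np.degrees((Rc.inv()*R.from_matrix(RT)).as_rotvec()).round(2)
E
python3 - <<'E'
from h import *
print([a for a in dir(r) if a[0]!='_'],TAB)
s=status.get_state()
for b in(.12,):print(togo(s,b))
E
python3 -m pendant --help | head -20
```

```text
['MotionError', 'grasp_offset'] [0.51917626 0.22017801 0.24019088]
target [0.4596 0.2168 0.3254]
(array([-267. ,  361.1,  -94.8]), array([-20.49,  30.93,  65.15]))invalid input: not JSON, or not a number
```

```bash
python3 -m pendant '[-0.010,0.012,-0.004,-0.7,1,2.2, -0.028,0.038,-0.010,-2.2,3.3,6.9, -0.047,0.064,-0.017,-3.6,5.5,11.5, -0.066,0.090,-0.024,-5.1,7.7,16.2, -0.085,0.115,-0.031,-6.6,9.9,20.8, -0.104,0.141,-0.037,-8,12.1,25.5, -0.123,0.167,-0.044,-9.5,14.3,30.1, -0.142,0.193,-0.051,-11,16.5,34.8, -0.161,0.218,-0.058,-12.4,18.7,39.4, -0.180,0.244,-0.064,-13.9,20.9,44.1, -0.200,0.270,-0.071,-15.4,23.1,48.7, -0.219,0.296,-0.078,-16.8,25.3,53.4, -0.238,0.322,-0.085,-18.3,27.5,58, -0.255,0.345,-0.091,-19.6,29.6,62.3, -0.267,0.361,-0.095,-20.5,30.9,65.15, -0.267,0.361,-0.095,-20.5,30.9,65.15, -0.267,0.361,-0.095,-20.5,30.9,65.15]' 100 40
python3 - <<'E'
from h import *
cap('side','s1.png');cap('top','t1.png')
s=status.get_state();print(s['t'],s['contact_force'],s['joint_positions'].round(2))
for b in(.12,0):print(togo(s,b))
a=cv2.imread('pics/t1.png')[165:305,170:390];b=cv2.imread('pics/s1.png')[150:290,230:390]
cv2.imwrite('pics/c1.png',np.hstack([cv2.resize(a,(440,280),interpolation=2),cv2.resize(b,(320,280),interpolation=2)]))
E
```

```text
t: 1.52
eef_pos: [0.4595, 0.2166, 0.3258]
tcp_rot: [0.953, 0.026, 0.3, -0.009]
contact_force: [-0.3, 0.8, 0.0]
grip_width: 0.0851
1.6167 [0.15033614 0.41576074 0.86573832] [ 0.4  -0.66  2.11 -0.22  1.12  0.38]
target [0.4596 0.2168 0.3254]
(array([0.1, 0.9, 0.5]), array([-0.09,  0.04,  0.02]))
target [0.5283 0.2207 0.2271]
(array([  0.2,   1.1, 120.5]), array([-0.09,  0.04,  0.02]))
```

View pics/c1.png

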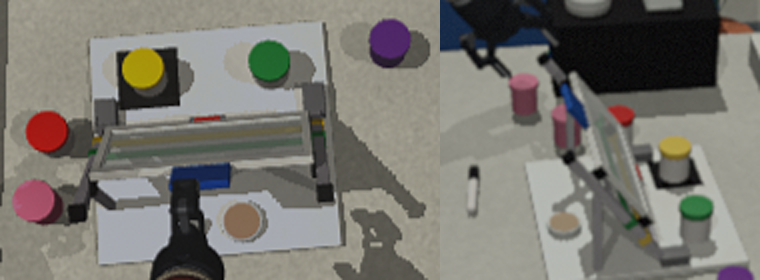

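```bash
python3 -m pendant '[0,0.001,0.012,0,0,0, 0,0.001,0.030,0,0,0, 0,0.001,0.048,0,0,0, 0,0.001,0.066,0,0,0, 0,0.001,0.080,0,0,0, 0,0.001,0.092,0,0,0, 0,0.001,0.103,0,0,0, 0,0.001,0.111,0,0,0, 0,0.001,0.117,0,0,0, 0,0.001,0.120,0,0,0, 0,0.001,0.120,0,0,0]'
python3 - <<'E'
from h import *
cap('side','s2.png');cap('top','t2.png')
s=status.get_state();print(s['t'],s['contact_force'])
print(togo(s,0))
a=cv2.imread('pics/t2.png')[205:305,200:330];b=cv2.imread('pics/s2.png')[170:270,255:355]
cv2.imwrite('pics/c2.png',np.hstack([cv2.resize(a,(440,340),interpolation=2),cv2.resize(b,(340,340),interpolation=2)]))
E
```

```text
t: 2.53
eef_pos: [0.5285, 0.2202, 0.2273]
tcp_rot: [0.953, 0.027, 0.3, -0.009]
contact_force: [-0.5, 0.3, 0.3]
grip_width: 0.0856
2.6333 [ 0.15041318 -0.04577704  0.58089311]
target [0.5283 0.2207 0.2271]
(array([-1.1, -0.4,  1.1]), array([-0.07, -0.08, -0.04]))
```

View pics/c2.png

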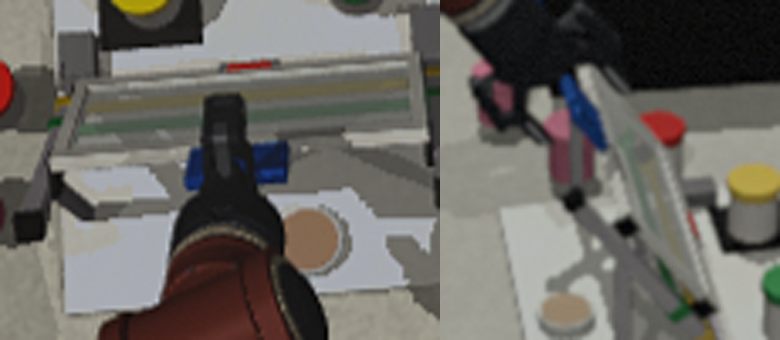

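```bash
python3 -m pendant '[0,0,0,0,0,0, 0,0,0,0,0,0, 0,0,0,0,0,0, 0,0,0,0,0,0, 0,0,0,0,0,0, 0,0,0,0,0,0, 0,0,0,0,0,0, 0,0,0,0,0,0]' 20 40
python3 -m pendant '[0,0,0,0,0,0, 0,0,0,0,0,0, 0,0,0,0,0,0, 0,0,0,0,0,0]' 0 50
```

```text
t: 3.3
eef_pos: [0.5285, 0.2201, 0.228]
tcp_rot: [0.953, 0.026, 0.301, -0.009]
contact_force: [0.4, 0.4, -0.4]
grip_width: 0.017
t: 3.63
eef_pos: [0.527, 0.22, 0.2268]
tcp_rot: [0.954, 0.026, 0.299, -0.009]
contact_force: [-9.3, -1.9, 2.2]
grip_width: 0.0112
```

```bash
python3 -m pendant '[-0.001,0,0,0,0,0, -0.002,0,-0.001,0,0,0, -0.002,0,-0.003,0,0,0, -0.002,0,-0.006,0,0,0, -0.002,0,-0.010,0,0,0, -0.002,0,-0.014,0,0,0, -0.002,0,-0.018,0,0,0, -0.002,0,-0.022,0,0,0, -0.002,0,-0.026,0,0,0, -0.002,0,-0.030,0,0,0]'
python3 - <<'E'
from h import *
cap('side','s3.png');s=status.get_state();print(togo(s,0),s['contact_force'],s['t'])
E
```

```text
t: 4.47
eef_pos: [0.5099, 0.2191, 0.2514]
tcp_rot: [0.953, 0.026, 0.301, -0.009]
contact_force: [5.6, 1.8, -1.8]
grip_width: 0.0112
target [0.5283 0.2207 0.2271]
(array([ 1.2, -0.5, 31.1]), array([-0.06, -0.05, -0.06])) [ 2.75044047 -0.36605378 -2.57521739] 4.5167
```

```bash
python3 -m pendant '[0,0,-0.003,0,0,0, 0,0,-0.007,0,0,0, 0,0,-0.011,0,0,0, 0,0,-0.015,0,0,0, 0,0,-0.019,0,0,0, 0,0,-0.022,0,0,0, 0,0,-0.024,0,0,0, 0,0,-0.024,0,0,0, 0,0,-0.024,0,0,0]'
python3 - <<'E'
from h import *
cap('side','s4.png');cap('top','t4.png');s=status.get_state();print(togo(s,0),s['contact_force'],s['t'])
a=cv2.imread('pics/t4.png')[185:285,200:350];b=cv2.imread('pics/s4.png')[170:290,265:385]
cv2.imwrite('pics/c4.png',np.hstack([cv2.resize(a,(420,400),interpolation=2),cv2.resize(b,(380,400),interpolation=2)]))
E
```

```text
t: 5.27
eef_pos: [0.4961, 0.2184, 0.2711]
tcp_rot: [0.953, 0.026, 0.301, -0.009]
contact_force: [4.9, 2.4, -2.2]
grip_width: 0.0113
target [0.5283 0.2207 0.2271]
(array([ 1.2, -0.4, 54.5]), array([-0.07, -0.06, -0.05])) [ 4.89754312  1.56126559 -2.51015657] 5.3667
```

View pics/c4.png

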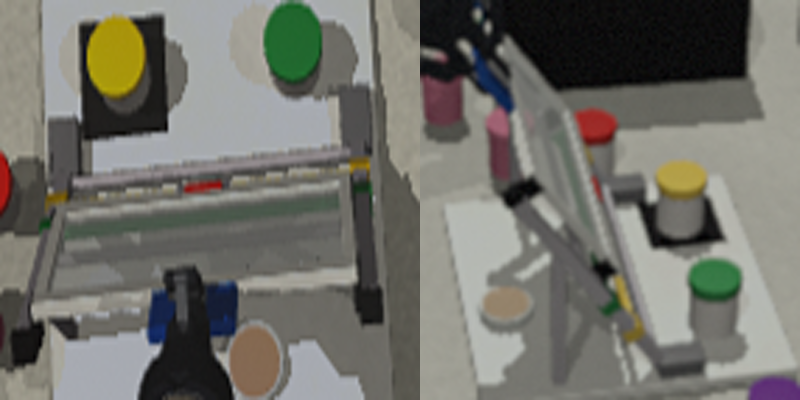

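```bash
python3 -m pendant '[0,0,0.001,0,0,0, 0,0,0.002,0,0,0, 0,0,0.003,0,0,0, 0,0,0.004,0,0,0, 0,0,0.005,0,0,0, 0,0,0.006,0,0,0, 0,0,0.006,0,0,0]'
python3 -m pendant '[0,0,0.0005,0,0,0, 0,0,0.001,0,0,0, 0,0,0.001,0,0,0]'
python3 -m pendant '[0,0,0.0005,0,0,0, 0,0,0.001,0,0,0, 0,0,0.001,0,0,0]'
python3 -m pendant '[0,0,0.0005,0,0,0, 0,0,0.001,0,0,0, 0,0,0.001,0,0,0]'
python3 -m pendant '[0,0,0.0005,0,0,0, 0,0,0.001,0,0,0, 0,0,0.001,0,0,0]'
```

```text
t: 5.95
eef_pos: [0.4997, 0.2186, 0.266]
tcp_rot: [0.953, 0.026, 0.301, -0.009]
contact_force: [4.9, 2.0, -1.6]
grip_width: 0.0113
t: 6.2
eef_pos: [0.5002, 0.2186, 0.2652]
tcp_rot: [0.953, 0.026, 0.301, -0.009]
contact_force: [5.6, 1.5, -2.3]
grip_width: 0.0115
t: 6.45
eef_pos: [0.5007, 0.2186, 0.2644]
tcp_rot: [0.953, 0.026, 0.301, -0.009]
contact_force: [5.9, 1.5, -1.8]
grip_width: 0.0118
t: 6.7
eef_pos: [0.5012, 0.2186, 0.2639]
tcp_rot: [0.953, 0.026, 0.301, -0.009]
contact_force: [3.8, 1.3, -1.8]
grip_width: 0.0118
t: 6.95
eef_pos: [0.5013, 0.2186, 0.2637]
tcp_rot: [0.953, 0.026, 0.301, -0.009]
contact_force: [-5.8, -0.6, 4.2]
grip_width: 0.0113
```

```bash
python3 -m pendant '[0,0,-0.0005,0,0,0, 0,0,-0.0005,0,0,0]'
python3 -m pendant '[0,0,0,0,0,0, 0,0,0,0,0,0, 0,0,0,0,0,0, 0,0,0,0,0,0, 0,0,0,0,0,0, 0,0,0,0,0,0]' 60 20
python3 - <<'E'
from h import *
cap('side','s5.png');cap('top','t5.png');s=status.get_state();print(togo(s,0),s['contact_force'],s['t'])
a=cv2.imread('pics/t5.png')[185:285,200:350];b=cv2.imread('pics/s5.png')[170:290,265:385]
cv2.imwrite('pics/c5.png',np.hstack([cv2.resize(a,(420,400),interpolation=2),cv2.resize(b,(380,400),interpolation=2)]))
E
```

```text
t: 7.12
eef_pos: [0.5013, 0.2186, 0.2637]
tcp_rot: [0.953, 0.026, 0.301, -0.009]
contact_force: [-3.3, 0.5, 3.0]
grip_width: 0.0111
t: 7.62
eef_pos: [0.5014, 0.2185, 0.2632]
tcp_rot: [0.953, 0.026, 0.301, -0.009]
contact_force: [1.0, 0.4, -0.2]
grip_width: 0.0509
target [0.5283 0.2207 0.2271]
(array([ 1.3, -0.6, 45.2]), array([-0.05, -0.04, -0.05])) [ 0.14037532  0.36789524 -0.22419875] 7.7167
```

View pics/c5.png

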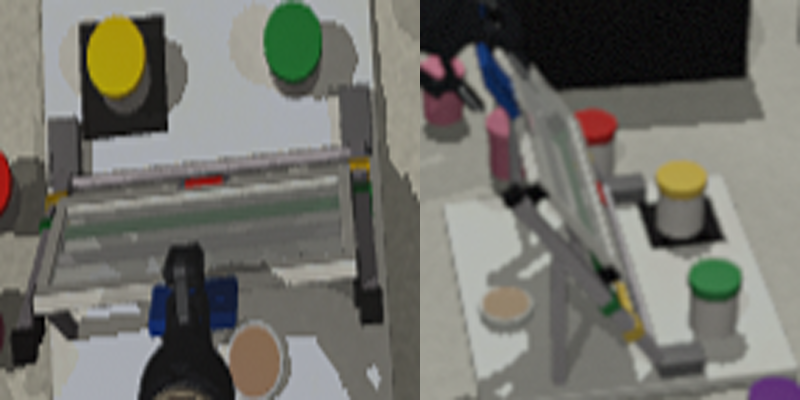

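The shield stays up after release, with its pawl at the yellow rung (crop 203,182). Next I open fully and back off up the slope.

```bash
python3 -m pendant '[0,0,0,0,0,0, 0,0,0,0,0,0, 0,0,0,0,0,0, 0,0,-0.005,0,0,0, 0,0,-0.015,0,0,0, 0,0,-0.030,0,0,0, 0,0,-0.048,0,0,0, 0,0,-0.066,0,0,0, 0,0,-0.084,0,0,0, 0,0,-0.100,0,0,0, 0,0,-0.110,0,0,0, 0,0,-0.110,0,0,0]' 100
python3 - <<'E'
from h import *
cap('side','s6.png');cap('top','t6.png');s=status.get_state();print(s['contact_force'],s['t'])
a=cv2.imread('pics/t6.png')[165:305,170:390];b=cv2.imread('pics/s6.png')[160:300,255:395]
cv2.imwrite('pics/c6.png',np.hstack([cv2.resize(a,(460,400),interpolation=2),cv2.resize(b,(340,400),interpolation=2)]))
z=np.load('pics/t6.png.npz')
for n,f,box in(('top','t6',(240,300,235,285)),('side','s6',(270,310,160,220))):
    z=np.load(f'pics/{f}.png.npz');p,d=z['p'],z['d'];hsv=cv2.cvtColor(p,cv2.COLOR_RGB2HSV)
    m=(hsv[...,0]>105)&(hsv[...,0]<125)&(hsv[...,1]>150)&(hsv[...,2]>50)&(d>0)
    v,u=np.nonzero(m);k=(u>box[0])&(u<box[1])&(v>box[2])&(v<box[3]);u,v=u[k],v[k]
    Q=np.array([pt(n,a,b,d[b,a]) for a,b in zip(u,v)])@Z34;k=abs(Q[:,0]-.575)<.012;Q=Q[k];print(n,len(Q),np.percentile(Q[:,2],[5,50,75,95]).round(4))
E
```

```text
t: 8.72
eef_pos: [0.4381, 0.2154, 0.3575]
tcp_rot: [0.952, 0.026, 0.304, -0.01]
contact_force: [-0.1, 0.0, -0.3]
grip_width: 0.0856
[-0.41701984  0.34222475  0.14259469] 8.8167
top 261 [-0.0792 -0.0559 -0.0403 -0.0363]
side 98 [-0.0714 -0.0461 -0.0354 -0.0314]
```

View pics/c6.png

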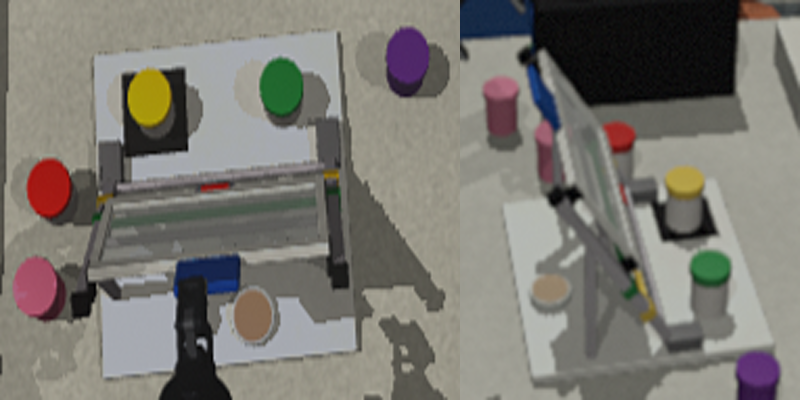

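```bash
python3 -c "
from station import workorder;print(workorder.hand_in())"
```

```text
the job is handed in; nothing more can be done
None
```

I raised the shield by its blue tab, seated the pawl on the yellow rung, let go and backed the gripper off. The job is handed in at about 9 s. The cup on the black square was the yellow-capped one, so yellow (height 0.045) was the right rung.

- **Raise and lower:** I lifted the shield about 54 mm, enough for the pawl to pass the yellow rung and swing out but short of the green one. I then lowered it in 1 mm steps. At 45 mm it stopped moving and the force along the slope reversed from about 4 N of pull to 7 N of push, which showed the rung had taken the weight.
- **Last checks:** With the gripper about 110 mm clear and reading no contact force, both cameras put the tab about 44 mm above its starting height. This agrees with 45 mm within the calibration. In the last pictures the cups near the stand and the dish looked unmoved. I did not look again at the wash bottle, slide box or pen.
- **One disagreement:** The tab was about 2 mm closer to the robot than I first measured. The grip pulled about 9 N sideways as it closed, and I corrected this before lifting.

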